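# Refit the radio's volume knob and hold it in

## Robot

A 7-joint arm with a two-finger parallel gripper is mounted at the origin on a cart in front of the work surface, level with it; the furniture and walls round the work are solid. World frame = base frame: x ahead of the robot, y to its left, z up, the work surface at z = 0. Lengths are in m, angles in rad, forces in N, time in s.
With the tool pointing down it reaches from about 0.425 to 1.025 m from the base axis. Payload 3.6 kg.
Tool frame: the origin (TCP) lies at the very end of the fingers, on their centre line; the grasp point (between the pads) lies 19 mm behind it (env.hold_point_z is the distance from the TCP to the grasp point, in m); z points along the fingers, y is the line along which they close (so a half turn about z gives the same grasp; the last joint's range is limited). The gripper opens to 85 mm and grips with 20 to 120 N. Pads are 22 mm wide; open, the fingers measure 114 mm over their backs; the gripper's body (76 mm by 85 mm) begins 54 mm behind the grasp point. The pads swing forward as they close: fully open they stand 13 mm farther back than shut.
Start: joints at [-1.357, 0.591, 0.048, 1.609, -0.033, 0.943, -0.034], TCP at [0.219, 0.691, 0.209] pointing down, gripper open.
Joint ranges: [-2.69, 2.69], [-0.47, 2.24], [-1.27, 1.36], [0.19, 2.51], [-1.53, 4.68], [0.08, 2.07], [-3.09, 3.09]. Speed limits (rad/s): [2.57, 2.57, 3.14, 3.14, 3.14, 3.14, 3.14].

## Interface

Orientations are given as a unit quaternion [w, x, y, z].
In Python, from plant import env gives the robot as it stands.
- The arm moves only by the tool jog_arm, never from a script. Its argument "rows" is text: rows parted by semicolons, each of 4 numbers parted by spaces: the shift along the tool's x, y, z in cm, then the turn about the tool's z in degrees. In form: tx ty tz turn; .... A call has 1 to 12 rows; each row shifts and turns the commanded pose from where the row before left it, along the tool's axes as they then stand; what a row does not reach is not made up. A row lasts 1/10 s, in which the tool goes at most 50 mm and 8.59 degrees, less where a joint would pass 70% of its speed; a pose out of reach is approached as far as the arm can. A call is refused whole if a number of a shift passes 5 or a number of a turn 8.59, either way. A call with a gripper value outside its range is refused whole. "hand" is the finger opening in cm, from 0 to 8.54, set as the call begins (left out, the last holds). The fingers move at their own pace and stop on an object; the grip force is fixed at half the most. Time passes only in rows, so rows that do not move let the fingers close. It gives the time, the measured TCP pose, the force, the opening and the grip force at its end, in the units of the state.
- env.sense(): the state, without advancing time (a new reading comes with each control period).
- env.snapshot(name): name is "side" or "top"; returns (picture, depth): 480x640x3 uint8, red, green, blue; 480x640 float32, m along the optical axis (not along the pixel's ray), 0 where there is no reading.
- env.camera_params(name): a dict with "mtx" (3x3 intrinsics, pixels), "extrinsics" (4x4, takes a point from camera to world coordinates). Camera axes: x right, y down, z forward; pixel columns grow to the right and rows downward; lengths in m; the calibration is good to about 2 mm. A picture is of the moment at which its call begins. camera_params takes no time and is no camera call.
- env.finish_job(): hands the job in; it is judged then, once.
The state is a dict: "time": time; "joint_positions": joint angles; "joint_velocities": joint speeds; "tau": joint torques, N m; "position": TCP position; "tool_rot": TCP orientation; "force": force on the tool from outside, world axes, zero at the start; "moment": the same for the moment, N m; "finger_gap": finger opening in m; "grip_force": force on a finger pad.
Only numpy, scipy, OpenCV 4.12 (cv2) and the standard library are available. Lean on these libraries where they do the work, as an engineer would, in place of code of your own. Each camera call takes 0.05 s, during which the arm holds its last target. There are 200 camera calls.

## Task

The volume knob has come off the kitchen radio and lies on the worktop. Turn it so that its D-shaped hole matches the flat on the bare shaft on top of the radio, push it fully home, then press it in against its spring, as one does to switch the radio on, and finish still holding it pressed all the way in. Do not knock over the mug, the jar or the bottle that stand around.

Things in the scene. Friction and masses are not known exactly. Their poses are not given: they have to be found in the camera images.
- knob: Loose aluminium volume knob, upright on the worktop, 70 g: coned round skirt (42 mm wide at the foot, 37 at the top, 14 high), on it a straight grip bar 13 wide, 36 long, 14 to 32 mm above the foot. A pointed nose on the skirt reaches 29 mm from the axis. Origin: on the axis at the underside; x along the bar to the nose, z up. A D-shaped hole in the underside: see knob_nose.
- knob_nose (a point): Tip of the knob's nose, 29 mm from the axis, 4 mm above the underside. The D-shaped hole under the knob is centred on its axis, 12 mm deep, 13 mm across, with its flat on the nose side 2.7 mm from the axis: it goes onto the shaft freely only with the nose pointing where the shaft's flat faces (within about 8 degrees).
- shaft_tip (a point): End of the bare upright steel shaft on the radio's top, right end seen from the robot. D-shaped, 12 mm wide, flat 2.2 mm from the axis, end chamfered; stands 18 mm out of the top, the upper 14 with the flat. x axis: the way the flat faces (varies); z up. It turns stiffly (0.05 N m). Knob home and not pressed: the knob's underside is 12 mm below this point, 6 mm above the radio's top.
- volume_push (a joint): How far the shaft is pressed in: 0 out, 0.004 m fully in. A spring pushes it out: 5 N to start it moving, 8 N fully in.
- radio: Table radio, fixed: wooden case 98 mm deep (x), 210 wide (y), top 85 mm above the worktop, grille to -x. Origin: centre of its underside. Bare shaft at x -6, y -65 mm; at x -6, y +65 its tuning knob, shaped like the loose one, fixed, top 123 mm high; flat buttons between; folded aerial along the rear edge, up to 95 mm high.
- mug: White dotted mug, 82 mm across, 91 mm high, loose, right of the radio; origin under it, z up.
- pickle_jar: Glass jar with green lid, 96 mm across, 126 mm high, loose, right of the radio; origin under it, z up.
- olive_oil: Dark square bottle, 63 mm across, 216 mm high, loose, left of the radio; origin under it, z up.

How it is judged:
By the outcome, as a careful person would: the job done as asked, in the order asked, and still so for the second after the job is handed in, while the arm keeps its last pose, push and grip.
It also fails if it takes over 42 s, if anything falls off the work surface, if the arm or the gripper's body presses on something with over 40 N, if the wrist force passes 120 N, or if a joint passes its speed limit or range.

## Working session

There is one attempt and no reset: what is moved stays moved. The work goes in short steps, Python scripts to look and compute and a tool call to move; the robot and the scene stay as the last step left them, time stands still between calls to the robot, and variables do not carry over. Pictures are saved under pics/ and viewed, at most 10 in all, crops included, and the job is handed in when it is done.

Besides the shell and the picture viewer there is one more tool, called after ">>>" by a JSON object that holds its "name" and its "arguments". jog_arm: Moves the arm, as the interface text tells. Its arguments: {"type":"object","properties":{"rows":{"type":"string"},"hand":{"type":"number"}},"required":["rows"]}

```bash
mkdir -p pics
cat > h.py <<'E'
import numpy as np, cv2
from plant import env
def snap(n,tag):
    p,d=env.snapshot(n); np.savez(f'{tag}.npz',p=p,d=d); cv2.imwrite(f'pics/{tag}.png',p[:,:,::-1]); return p,d
def ray(n,u,v,z):
    c=env.camera_params(n);K=np.array(c['mtx']);T=np.array(c['extrinsics'])
    r=T[:3,:3]@np.linalg.solve(K,[u,v,1]);o=T[:3,3]
    return o+r*(z-o[2])/r[2]
def pts(n,d):
    c=env.camera_params(n);K=np.array(c['mtx']);T=np.array(c['extrinsics'])
    v,u=np.indices(d.shape);P=np.stack([(u-K[0,2])/K[0,0]*d,(v-K[1,2])/K[1,1]*d,d],-1)
    return P@T[:3,:3].T+T[:3,3]
E
python3 - <<'E'
from h import *
np.set_printoptions(precision=4,suppress=True)
for n in('top','side'):
    snap(n,n+'0');c=env.camera_params(n);print(n,np.array(c['mtx']),np.array(c['extrinsics']))
s=env.sense();print(s['position'],s['tool_rot'],s['force'],s['finger_gap'],s['time'])
E
```

```text
top [[438.3821   0.     315.0727]
 [  0.     438.3821 237.2917]
 [  0.       0.       1.    ]] [[ 0.0105 -0.991   0.1336  0.423 ]
 [-0.9999 -0.0099  0.005   0.0049]
 [-0.0036 -0.1337 -0.991   0.98  ]
 [ 0.      0.      0.      1.    ]]
side [[571.846    0.     314.8914]
 [  0.     571.846  242.1618]
 [  0.       0.       1.    ]] [[ 0.8731 -0.1881  0.4499  0.0557]
 [-0.4872 -0.2989  0.8205 -0.8543]
 [-0.0199 -0.9356 -0.3526  0.4614]
 [ 0.      0.      0.      1.    ]]
[0.2187 0.6904 0.2075] [-0.0001  0.1528  0.9883 -0.001 ] [-0.3178  1.1381  0.5978] 0.0855388084768778 0.1
```

View pics/top0.png

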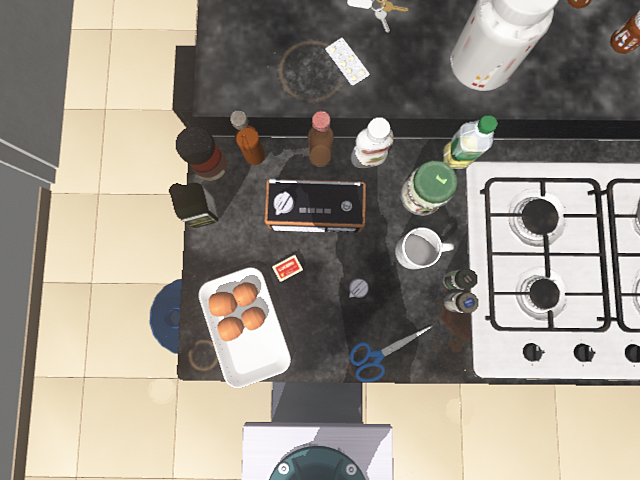

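View pics/side0.png

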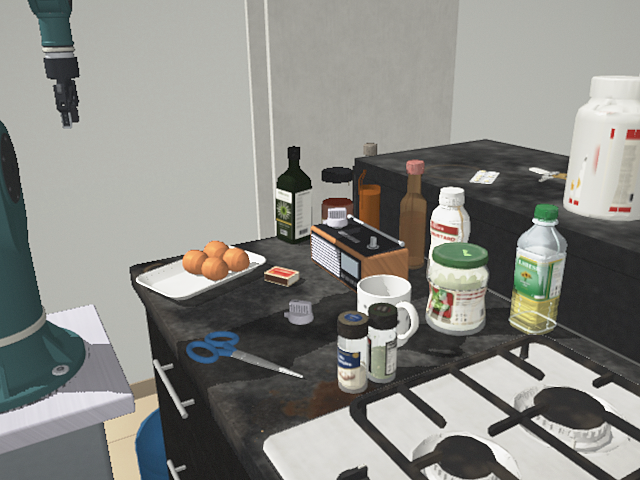

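The knob lies at about (358,289) in the top view and (299,313) in the side view. The bare shaft is at about (347,206) in the top view and (374,241) in the side view. Next I zoom in on both.

Run:
```python
from h import *
np.set_printoptions(precision=4,suppress=True)
t=np.load('top0.npz');s=np.load('side0.npz')
def crop(p,u,v,r=20,o=400): return cv2.resize(p[v-r:v+r,u-r:u+r],(o,o),interpolation=cv2.INTER_CUBIC)
a=crop(t['p'],358,289);b=crop(t['p'],347,206,15);c=crop(s['p'],299,313);d=crop(s['p'],374,241)
im=np.vstack([np.hstack([a,b]),np.hstack([c,d])]);cv2.imwrite('pics/z0.png',cv2.resize(im,(600,600))[:,:,::-1])
P=pts('top',t['d'])
print('top knob',ray('top',358,289,.02),P[289,358],'shaft',ray('top',347,206,.103),P[206,347])
# radio top points
m=(abs(P[...,2]-.085)<.006);m[:170]=0;m[235:]=0;m[:,:260]=0;m[:,370:]=0
print(cv2.minAreaRect(P[m][:,:2].astype(np.float32)))
# knob/shaft points by height in both depth maps
for n,q in(('top',t),('side',s)):
    P=pts(n,q['d'])
    k=ray('top',358,289,.02)
    m=(np.hypot(P[...,0]-k[0],P[...,1]-k[1])<.035)
    for lo,hi in((.005,.014),(.014,.026),(.026,.04)):
        w=P[m&(P[...,2]>lo)&(P[...,2]<hi)]
        if len(w)>2:
            print(n,lo,len(w),w.mean(0),cv2.minAreaRect(w[:,:2].astype(np.float32)))
    k=ray('top',347,206,.103)
    m=(np.hypot(P[...,0]-k[0],P[...,1]-k[1])<.02)&(P[...,2]>.09)
    w=P[m];print(n,'shaft',len(w),w.mean(0),w.max(0),w.min(0))
```

```text
top knob [ 0.4399 -0.0848  0.02  ] [ 0.4397 -0.0837  0.0316] shaft [ 0.6062 -0.055   0.103 ] [ 0.6077 -0.0555  0.0961]
((0.6169520020484924, 0.009708598256111145), (0.20862945914268494, 0.09886911511421204), 89.18400573730469)
top 0.005 123 [ 0.4411 -0.0844  0.0109] ((0.44176897406578064, -0.09224675595760345), (0.053775083273649216, 0.04076576605439186), 87.28002166748047)
top 0.014 71 [ 0.442  -0.0857  0.0161] ((0.44107329845428467, -0.08570744097232819), (0.035226400941610336, 0.03338918834924698), 49.090450286865234)
top 0.026 100 [ 0.443  -0.088   0.0319] ((0.4428778290748596, -0.08817873895168304), (0.013719978742301464, 0.035255350172519684), 45.08979415893555)
top shaft 27 [ 0.6104 -0.0555  0.1003] [ 0.6152 -0.0494  0.1076] [ 0.6044 -0.0612  0.0917]
side 0.005 159 [ 0.4367 -0.0985  0.0094] ((0.4355436861515045, -0.09237349778413773), (0.02875768020749092, 0.04889676719903946), 47.53586959838867)
side 0.014 180 [ 0.4394 -0.0946  0.0186] ((0.437837153673172, -0.09658695757389069), (0.019957102835178375, 0.03610469028353691), 54.412811279296875)
side 0.026 145 [ 0.4422 -0.0916  0.0305] ((0.44422367215156555, -0.08873051404953003), (0.0183575339615345, 0.035633016377687454), 43.93110275268555)
side shaft 50 [ 0.6106 -0.0583  0.0977] [ 0.6161 -0.0487  0.104 ] [ 0.6052 -0.0646  0.0901]
```

View pics/z0.png

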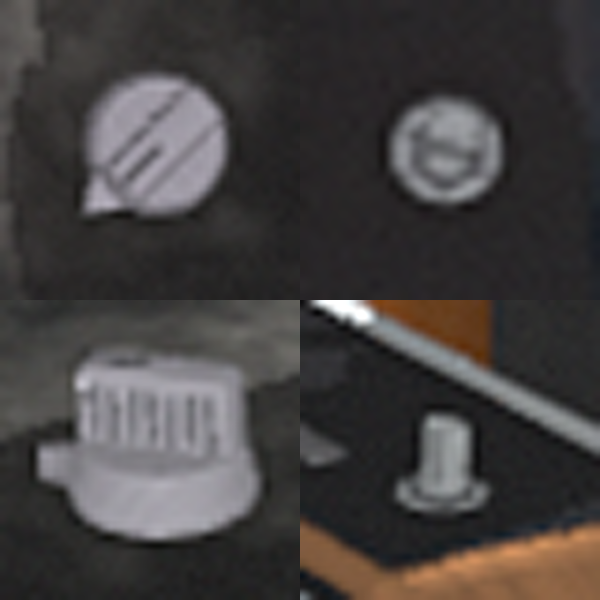

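The knob's nose points to the lower left in the top view, which is the −x,+y direction. The shaft's flat is too small to read here, so I average several frames and enlarge.

Run:
```python
from h import *
np.set_printoptions(precision=4,suppress=True)
A={}
for n in('top','side'): A[n]=np.mean([env.snapshot(n)[0].astype(float) for _ in range(8)],0)
np.savez('avg.npz',**A)
def crop(p,u,v,r,o=400):
    c=cv2.resize(p[v-r:v+r,u-r:u+r].astype(np.float32),(o,o),interpolation=cv2.INTER_CUBIC)
    lo,hi=np.percentile(c,20),c.max();return np.clip((c-lo)/(hi-lo)*255,0,255)
im=np.hstack([crop(A['top'],347,206,8),crop(A['side'],374,241,13)])
cv2.imwrite('pics/z1.png',im[:,:,::-1])
g=A['top'].mean(2)[198:215,339:356];print(g.astype(int))
n=ray('top',349.1,297.4,.004);print('nose',n)
c=np.array([.443,-.088]);print(np.degrees(np.arctan2(n[1]-c[1],n[0]-c[0])),np.linalg.norm(n[:2]-c))
# skirt centroid by color
hsv=A['top'].mean(2);m=np.zeros(hsv.shape,np.uint8);m[265:315,335:385]=(hsv[265:315,335:385]>110)*255
cs,_=cv2.findContours(m,0,2);k=max(cs,key=cv2.contourArea);print(cv2.minEnclosingCircle(k),cv2.contourArea(k))
m2=cv2.morphologyEx(m,cv2.MORPH_OPEN,cv2.getStructuringElement(2,(13,13)));mm=cv2.moments(m2,True);u,v=mm['m10']/mm['m00'],mm['m01']/mm['m00'];print(u,v,ray('top',u,v,.014))
f=(k[:,0]-[u,v]);i=np.argmax(np.hypot(*f.T));print('tip px',k[i,0],ray('top',*k[i,0],.004))
# where shaft axis points project
def proj(nm,X):
    c=env.camera_params(nm);q=np.linalg.inv(np.array(c['extrinsics']))@np.r_[X,1];w=np.array(c['mtx'])@q[:3];return w[:2]/w[2]
for nm in A: print(nm,[proj(nm,[.6105,-.0555,z]) for z in(.085,.089,.103)])
```

```text
[[ 39  39  39  38  38  39  38  38  38  39  39  39  39  39  39  40  40]
 [ 38  38  37  39  38  35  33  33  34  34  37  37  38  38  39  39  40]
 [ 39  40  37  35  31  38  55  58  50  46  36  35  38  38  40  39  39]
 [ 39  38  34  39  61  86 112 124 115 101  67  42  34  38  38  38  39]
 [ 39  36  34  79 135 142 125 145 159 148 126  79  40  34  38  39  39]
 [ 38  32  53 120 134 112 146 156 151 157 145 109  88  29  37  39  39]
 [ 38  30  94 126  87 101 141 145 147 153 129 120 130  31  36  39  39]
 [ 37  27 112 145 102  97  95 102 118 141 131 120 132  47  35  39  39]
 [ 35  28 111 145  95 100 121 114 105 101  80 113 133  47  34  39  39]
 [ 37  29 105 141  94 107 149 152 147 118  85 121 129  45  35  38  39]
 [ 37  32  58 111 123  92 101 123 116  93  98 120  92  28  37  39  39]
 [ 38  35  29  80 138 139  99  80  97 139 158 119  43  33  38  39  39]
 [ 39  38  34  28  68 128 136 129 154 142 100  41  31  36  38  38  38]
 [ 39  38  38  35  30  33  45  61  59  33  27  34  37  39  39  38  39]
 [ 38  38  38  38  37  36  34  33  33  34  37  37  38  39  39  37  39]
 [ 38  38  38  39  38  38  37  38  38  37  39  39  39  39  39  39  38]
 [ 39  38  39  38  39  39  38  38  38  38  37  39  38  39  40  39  39]]
nose [ 0.4216 -0.0666  0.004 ]
134.97434366413322 0.03026119470862403
((357.41094970703125, 289.3835754394531), 10.701586723327637) 237.5[ WARN:0@11.113] global loadsave.cpp:1063 imwrite_ Unsupported depth image for selected encoder is fallbacked to CV_8U.
Traceback (most recent call last):
ZeroDivisionError: float division by zero
```

View pics/z1.png

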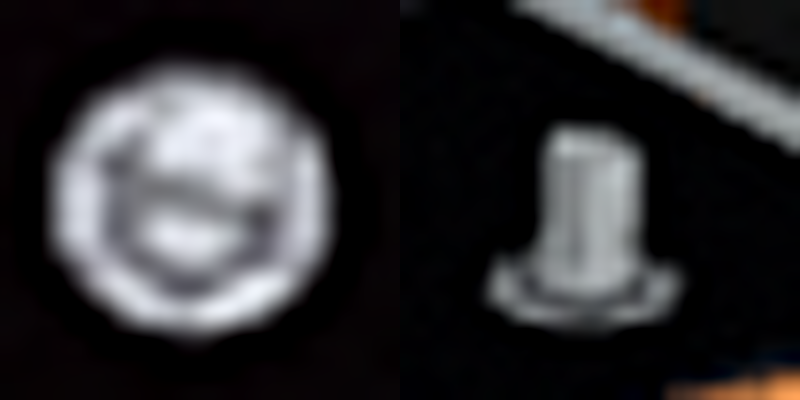

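In the top view the shaft flat shows as a dark band sloping about 19° (crop (120,165) to (265,215)), with the lower ledge below it. So the flat faces about 162° in world yaw. The side view agrees, with the flat visible as a narrow strip on the left. The knob is at about (0.443, −0.088) with its nose at 135°. I start moving now.

>>> {"name": "jog_arm", "arguments": {"rows": "-3.06 -3 0 0;-3.06 -3 0 0;-3.06 -3 0 0;-3.06 -3 0 0;-3.06 -3 0 0;-3.06 -3 0 0;-3.06 -3 0 0;-3.06 -3 0 0;-3.06 -3 0 0", "hand": 5}}

```text
time: 1.8
position: [0.4008, 0.3492, 0.209]
tool_rot: [0.0, 0.153, 0.988, 0.0]
force: [0.4, 0.6, -0.0]
finger_gap: 0.0497
grip_force: 0.0
```

>>> {"name": "jog_arm", "arguments": {"rows": "-1.57 -3.68 0 0;-1.57 -3.68 0 0;-1.57 -3.68 0 0;-1.57 -3.68 0 0;-1.57 -3.68 0 0;-1.57 -3.68 0 0;-1.57 -3.68 0 0;-1.57 -3.68 0 0;0 0 0 6.85;0 0 0 6.85;0 0 0 6.85;0 0 0 6.85"}}

```text
time: 3.0
position: [0.4311, 0.0318, 0.2089]
tool_rot: [0.0, 0.385, 0.923, 0.0]
force: [-0.9, 0.0, 0.2]
finger_gap: 0.05
grip_force: 0.0
```

```bash
cat >> h.py <<'E'
from scipy.spatial.transform import Rotation as Ro
def st():
    s=env.sense();w,x,y,z=s['tool_rot'];R=Ro.from_quat([x,y,z,w]).as_matrix();p=np.array(s['position'])
    print('t',round(s['time'],2),'p',p.round(4),'yaw',np.degrees(np.arctan2(R[1,0],R[0,0])).round(2),'tz',R[:,2].round(3),'gap',round(s['finger_gap'],4),'F',np.round(s['force'],1),'M',np.round(s['moment'],2),'grip',round(s['grip_force'],1));return p,R
def go(X):
    p,R=st();print('tool cm',((np.array(X)-p)@R*100).round(2))
E
python3 - <<'E'
from h import *
np.set_printoptions(precision=4,suppress=True)
A=np.load('avg.npz');g=A['top'].mean(2)
def mask(u0,u1,v0,v1,th):
    m=np.zeros(g.shape,np.uint8);m[v0:v1,u0:u1]=g[v0:v1,u0:u1]>th;return m
m=mask(339,356,198,215,75);mm=cv2.moments(m,True);u,v=mm['m10']/mm['m00'],mm['m01']/mm['m00']
print('flange',u,v,mm['m00'],ray('top',u,v,.087))
m=mask(340,375,272,306,105);n,l,s,c=cv2.connectedComponentsWithStats(m);k=1+np.argmax(s[1:,4]);m=(l==k).astype(np.uint8)
m2=cv2.morphologyEx(m,cv2.MORPH_OPEN,cv2.getStructuringElement(2,(9,9)));mm=cv2.moments(m2,True)
u,v=mm['m10']/mm['m00'],mm['m01']/mm['m00'];print('skirt',s[k],u,v,mm['m00'],ray('top',u,v,.012))
go([.443,-.088,.08])
E
```

```text
flange 346.13978494623655 205.5483870967742 93.0 [ 0.6105 -0.0544  0.087 ]
skirt [349 279  19  18 269] 362.3909090909091 288.2909090909091 110.0 [ 0.4417 -0.0951  0.012 ]
t 3.0 p [0.4311 0.0318 0.2089] yaw 134.71 tz [ 0.001  0.    -1.   ] gap 0.05 F [-0.9  0.   0.2] M [ 0.05 -0.01 -0.03] grip 0.0
tool cm [-9.35 -7.59 12.89]
```

>>> {"name": "jog_arm", "arguments": {"rows": "-3.1 -2.53 3 0;-3.1 -2.53 3.5 0;-3.1 -2.53 3.5 0;0 0 3 0;0 0 2.5 0;0 0 2 0;0 0 1.5 0;0 0 0 0"}}

```text
time: 3.8
position: [0.4419, -0.0826, 0.0214]
tool_rot: [-0.001, 0.383, 0.924, -0.0]
force: [0.2, -0.0, 0.1]
finger_gap: 0.05
grip_force: 0.0
```

Run:
```python
from h import *
go([.4425,-.0875,.0165])
a=snap('top','top1')[0];b=snap('side','side1')[0]
im=np.hstack([cv2.resize(a[259:319,328:388],(400,400)),cv2.resize(b[260:350,254:344],(400,400))])
cv2.imwrite('pics/z2.png',im[:,:,::-1])
```

```text
t 3.8 p [ 0.4419 -0.0826  0.0214] yaw 135.01 tz [-0.003  0.001 -1.   ] gap 0.05 F [ 0.2 -0.   0.1] M [ 0.01  0.01 -0.03] grip 0.0
tool cm [-0.39 -0.3   0.49]
```

View pics/z2.png

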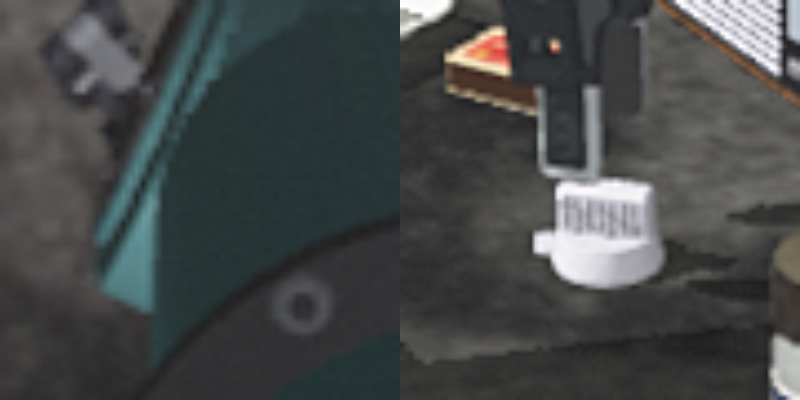

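The side crop shows the near finger tip at about (570,175) and the far one at about (620,110), above the knob at (605,240) and still about 5 mm short, as computed. I finish the approach and close.

>>> {"name": "jog_arm", "arguments": {"rows": "-0.39 -0.3 0 0;0 0 0.25 0;0 0 0.25 0;0 0 0 0"}}

```text
time: 4.3
position: [0.4432, -0.0875, 0.0179]
tool_rot: [0.0, 0.382, 0.924, 0.0]
force: [-0.0, 0.2, -0.0]
finger_gap: 0.0499
grip_force: 0.0
```

>>> {"name": "jog_arm", "arguments": {"rows": "0 0 0 0;0 0 0 0;0 0 0 0;0 0 0 0;0 0 0 0;0 0 0 0", "hand": 0.8}}

```text
time: 4.9
position: [0.4431, -0.0876, 0.0178]
tool_rot: [0.0, 0.382, 0.924, -0.0]
force: [0.2, -0.0, -0.4]
finger_gap: 0.0083
grip_force: 0.0
```

Run:
```python
from h import *
go([.4425,-.0875,.0165])
b=snap('side','side2')[0]
cv2.imwrite('pics/z3.png',cv2.resize(b[260:350,254:344],(500,500))[:,:,::-1])
```

```text
t 4.9 p [ 0.4431 -0.0876  0.0178] yaw 135.02 tz [-0. -0. -1.] gap 0.0083 F [ 0.2 -0.  -0.4] M [-0.01  0.   -0.01] grip 0.0
tool cm [ 0.05 -0.04  0.13]
```

View pics/z3.png

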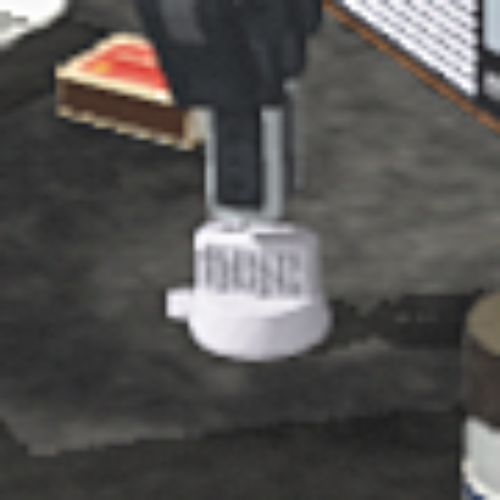

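The fingers closed on air: their tips at crop (245,215) are above or behind the knob at (255,285). I compare the TCP projection with the knob in both views.

Run:
```python
from h import *
np.set_printoptions(precision=4,suppress=True)
def proj(nm,X):
    c=env.camera_params(nm);q=np.linalg.inv(np.array(c['extrinsics']))@np.r_[X,1];w=np.array(c['mtx'])@q[:3];return w[:2]/w[2]
for X in([.4431,-.0876,.0178],[.443,-.088,0],[.443,-.088,.032]): print(X,[proj(n,X) for n in('side','top')])
# depth along column through finger & knob
d=np.load('side2.npz')['d'];P=pts('side',d)
for v in range(285,328,3): print(v,P[v,298],P[v,304])
```

```text
[0.4431, -0.0876, 0.0178] [array([299.1014, 309.4592]), array([359.2038, 287.5679])]
[0.443, -0.088, 0] [array([299.471, 318.991]), array([358.6132, 287.7755])]
[0.443, -0.088, 0.032] [array([298.9079, 301.9616]), array([360.0259, 287.4843])]
285 [ 0.4345 -0.1036  0.0714] [ 0.4476 -0.0994  0.0665]
288 [ 0.4329 -0.1065  0.0676] [ 0.4479 -0.0984  0.0606]
291 [ 0.4347 -0.1024  0.0601] [ 0.4469 -0.1001  0.0562]
294 [ 0.4338 -0.1039  0.0556] [ 0.4468 -0.1     0.0507]
297 [ 0.4338 -0.1035  0.05  ] [ 0.446  -0.1013  0.046 ]
300 [ 0.4735 -0.0243  0.0007] [ 0.4841 -0.0273 -0.0008]
303 [ 0.4416 -0.0874  0.0302] [ 0.4483 -0.0962  0.0322]
306 [ 0.4387 -0.0926  0.0276] [ 0.4448 -0.1025  0.0303]
309 [ 0.4387 -0.0924  0.022 ] [ 0.4468 -0.0984  0.0224]
312 [ 0.4393 -0.0908  0.0155] [ 0.4461 -0.0994  0.0175]
315 [ 0.4351 -0.0987  0.0146] [ 0.4439 -0.1033  0.0143]
318 [ 0.4325 -0.1036  0.012 ] [ 0.442  -0.1067  0.0107]
321 [ 0.4313 -0.1055  0.0076] [ 0.4411 -0.1081  0.006 ]
324 [ 0.4309 -0.1059  0.0023] [ 0.4411 -0.1077  0.0003]
327 [ 0.4273 -0.1128  0.001 ] [ 0.4374 -0.1145 -0.0011]
```

The depth shows the finger ends at z ≈ 0.044, with free space down to the knob top at 0.032. The lateral position is right, but the real finger ends sit about 26 mm higher than the reported TCP. I open, go lower by that amount, and grip again.

>>> {"name": "jog_arm", "arguments": {"rows": "0 0 0 0;0 0 0 0;0 0 0 0;0 0 0.6 0;0 0 0.6 0;0 0 0.6 0;0 0 0.4 0;0 0 0.3 0;0 0 0 0", "hand": 4}}

```text
time: 5.85
position: [0.4428, -0.0875, -0.0077]
tool_rot: [-0.0, 0.383, 0.924, -0.0]
force: [-0.0, 0.4, 0.4]
finger_gap: 0.0399
grip_force: 0.0
```

Run:
```python
from h import *
print(env.hold_point_z);st()
b=snap('side','side3')[0];P=pts('side',np.load('side3.npz')['d'])
for u in (288,292,296,300,304): print(u,[(v,P[v,u].round(3).tolist()) for v in (296,300,304,308,311)])
```

```text
0.0187
t 5.85 p [ 0.4428 -0.0875 -0.0077] yaw 135.02 tz [-0.001  0.    -1.   ] gap 0.0399 F [-0.   0.4  0.4] M [ 0.    0.06 -0.05] grip 0.0
288 [(296, [0.405, -0.126, 0.068]), (300, [0.417, -0.101, 0.048]), (304, [0.417, -0.1, 0.04]), (308, [0.418, -0.097, 0.031]), (311, [0.416, -0.1, 0.028])]
292 [(296, [0.411, -0.127, 0.067]), (300, [0.419, -0.112, 0.052]), (304, [0.418, -0.112, 0.045]), (308, [0.42, -0.109, 0.036]), (311, [0.419, -0.11, 0.031])]
296 [(296, [0.416, -0.132, 0.068]), (300, [0.425, -0.113, 0.051]), (304, [0.425, -0.114, 0.044]), (308, [0.423, -0.117, 0.039]), (311, [0.424, -0.114, 0.032])]
300 [(296, [0.431, -0.117, 0.058]), (300, [0.432, -0.115, 0.05]), (304, [0.431, -0.114, 0.043]), (308, [0.431, -0.116, 0.036]), (311, [0.433, -0.111, 0.028])]
304 [(296, [0.459, -0.076, 0.034]), (300, [0.46, -0.074, 0.025]), (304, [0.447, -0.098, 0.032]), (308, [0.446, -0.1, 0.025]), (311, [0.446, -0.099, 0.019])]
```

>>> {"name": "jog_arm", "arguments": {"rows": "0 0 0 0;0 0 0 0;0 0 0 0;0 0 0 0;0 0 0 0;0 0 0 0", "hand": 0.5}}

```text
time: 6.5
position: [0.4432, -0.0876, -0.0069]
tool_rot: [0.0, 0.382, 0.924, 0.0]
force: [-0.8, 0.5, 5.4]
finger_gap: 0.0115
grip_force: 59.6
```

Run:
```python
from h import *
st()
b=snap('side','side4')[0]
cv2.imwrite('pics/z4.png',cv2.resize(b[260:350,254:344],(500,500))[:,:,::-1])
```

```text
t 6.5 p [ 0.4432 -0.0876 -0.0069] yaw 135.02 tz [ 0.001 -0.    -1.   ] gap 0.0115 F [-0.8  0.5  5.4] M [-0.03  0.11  0.07] grip 59.6
```

View pics/z4.png

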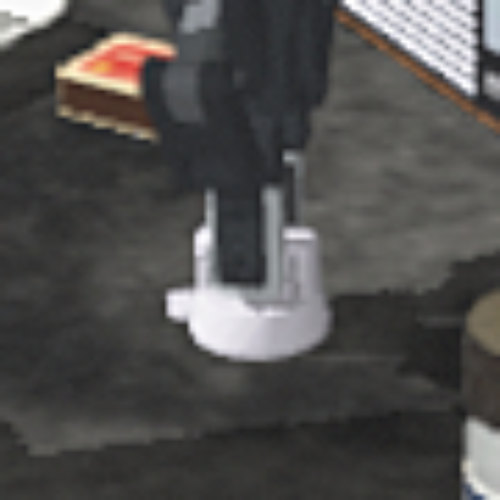

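The knob is gripped: the gap is 11.5 mm, the grip force 59.6 N, and the fingers sit on the bar with their tips just above the skirt. Next I lift it and turn it by −27°.

>>> {"name": "jog_arm", "arguments": {"rows": "0 0 -1 0;0 0 -2.5 0;0 0 -3.5 0;0 0 -3.5 0;0 0 -2.5 0;0 0 0 -6.75;0 0 0 -6.75;0 0 0 -6.75;0 0 0 -6.75;0 0 0 0"}}

```text
time: 7.55
position: [0.4427, -0.0875, 0.1232]
tool_rot: [0.0, 0.156, 0.988, 0.0]
force: [-0.1, -0.1, -1.5]
finger_gap: 0.0118
grip_force: 58.7
```

Run:
```python
from h import *
go([.6105,-.055,.122])
```

```text
t 7.55 p [ 0.4427 -0.0875  0.1232] yaw 162.01 tz [ 0.  0. -1.] gap 0.0118 F [-0.1 -0.1 -1.5] M [-0.03 -0.01 -0.01] grip 58.7
tool cm [-14.96   8.27   0.12]
```

>>> {"name": "jog_arm", "arguments": {"rows": "-2 1.1 0 0;-3.2 1.8 0 0;-3.2 1.8 0 0;-3.2 1.8 0 0;-2.2 1.2 0 0;-1.16 0.57 0 0;0 0 0 0;0 0 0 0"}}

```text
time: 8.35
position: [0.6089, -0.0556, 0.1224]
tool_rot: [-0.001, 0.157, 0.988, -0.0]
force: [0.4, -0.1, -1.3]
finger_gap: 0.0119
grip_force: 58.7
```

Run:
```python
from h import *
np.set_printoptions(precision=4,suppress=True)
go([.6105,-.055,.122])
a,_=snap('top','top5');b,d=snap('side','side5')
cv2.imwrite('pics/z5.png',np.hstack([cv2.resize(b[190:265,337:412],(500,500),interpolation=2),cv2.resize(a[186:226,327:367],(300,500)[:1]+(300,),interpolation=2).repeat(1,0) if 0 else np.vstack([cv2.resize(a[186:226,327:367],(300,300),interpolation=2),np.zeros((200,300,3),np.uint8)])])[:,:,::-1])
P=pts('side',d);m=np.zeros(d.shape,bool);m[190:265,337:412]=1
for lo,hi in((.118,.128),(.13,.14),(.14,.15),(.15,.165)):
    w=P[m&(P[...,2]>lo)&(P[...,2]<hi)&(P[...,1]<.0)]
    if len(w): print(lo,len(w),w.mean(0),w.min(0),w.max(0))
```

```text
t 8.35 p [ 0.6089 -0.0556  0.1224] yaw 161.94 tz [-0.003 -0.    -1.   ] gap 0.0119 F [ 0.4 -0.1 -1.3] M [-0.04  0.02  0.05] grip 58.7
tool cm [-0.14  0.1   0.04]
0.118 48 [ 0.7223 -0.0117  0.1233] [ 0.7175 -0.0221  0.1185] [ 0.7289 -0.0006  0.1274]
0.13 200 [ 0.6284 -0.0529  0.1351] [ 0.5794 -0.0801  0.1301] [ 0.729  -0.0007  0.14  ]
0.14 178 [ 0.6319 -0.0531  0.1445] [ 0.5873 -0.0779  0.14  ] [ 0.733  -0.0002  0.15  ]
0.15 185 [ 0.6198 -0.0574  0.1575] [ 0.5904 -0.0777  0.1502] [ 0.7352 -0.0009  0.1648]
```

View pics/z5.png

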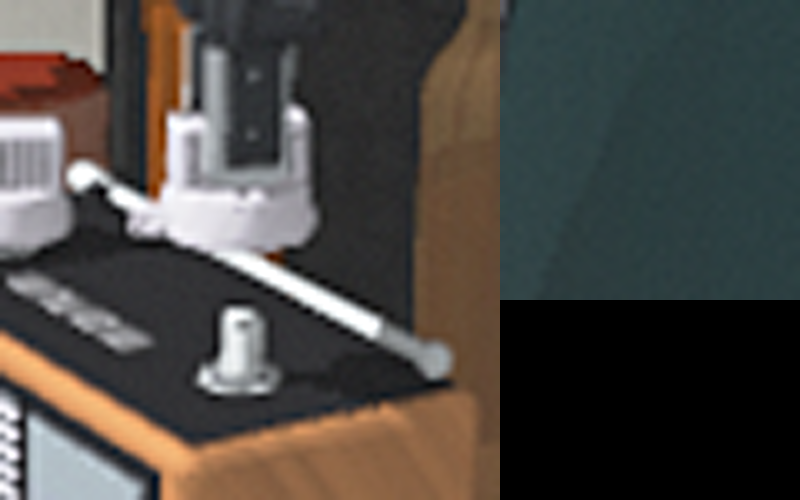

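The knob hangs above the shaft: its skirt is centred at about crop x 239 and the flange at about 238. Next I compare the axes numerically from the same camera, using image edges across and a depth circle fit in range.

Run:
```python
from h import *
from scipy.optimize import least_squares
np.set_printoptions(precision=4,suppress=True)
F=[env.snapshot('side') for _ in range(8)];D=np.median([f[1] for f in F],0);I=np.mean([f[0].astype(float) for f in F],0).mean(2);np.savez('f5.npz',D=D,I=I)
p,R=st();P=pts('side',D)
c=env.camera_params('side');K=np.array(c['mtx']);T=np.array(c['extrinsics'])
def proj(X): q=np.linalg.inv(T)@np.r_[X,1];w=K@q[:3];return w[:2]/w[2]
foot=p[2]+.0069
def fit(m,rf,c0):
    w=P[m];f=lambda c:np.hypot(w[:,0]-c[0],w[:,1]-c[1])-rf(w[:,2]+c[2]*0)
    r=least_squares(lambda c:f(c),c0,loss='soft_l1',f_scale=.0015);print(len(w),r.x[:2],'rms',np.std(f(r.x)));return r.x
ok=np.zeros(D.shape,bool);ok[190:265,337:412]=1
near=np.hypot(P[...,0]-.6105,P[...,1]+.055)<.026
print('foot',foot,'knob');fit(ok&near&(P[...,2]>foot+.001)&(P[...,2]<foot+.013),lambda z:.021-.0025*(z-foot)/.014,[.61,-.055,0])
near2=np.hypot(P[...,0]-.6105,P[...,1]+.055)<.012
print('shaft');fit(ok&near2&(P[...,2]>.089)&(P[...,2]<.101),lambda z:.006+0*z,[.61,-.055,0])
# edges: columns on rows for knob skirt and flange
def edges(row,u0,u1,th):
    x=np.arange(u0,u1);g=I[row,u0:u1]-th;s=np.where(np.sign(g[:-1])!=np.sign(g[1:]))[0];return [round(float(x[i]+g[i]/(g[i]-g[i+1])),2) for i in s]
for z,lab in((foot+.010,'k'),(foot+.007,'k'),(foot+.004,'k'),(.098,'s'),(.094,'s'),(.0885,'s')):
    q=proj([.6105,-.055,z]);r=int(round(q[1]));print(lab,z,q,edges(r,350 if lab=='k' else 362,392 if lab=='k' else 385,130 if lab=='k' else 100))
```

```text
t 8.85 p [ 0.6107 -0.0551  0.1229] yaw 162.01 tz [-0.  0. -1.] gap 0.0115 F [ 1.5  0.4 -0.4] M [-0.04  0.03 -0.02] grip 58.7
foot 0.129762139722644 knob
170 [ 0.6098 -0.0565] rms 0.0012129862666797975
shaft
40 [ 0.6136 -0.0563] rms 0.000991783750517983
k 0.139762139722644 [371.7718 218.3751] [352.8, 356.24, 361.02, 382.85]
k 0.136762139722644 [371.7462 219.9734] [353.55, 383.28]
k 0.133762139722644 [371.7206 221.5685] [356.51, 383.6]
s 0.098 [371.4202 240.3309] [369.53, 376.08]
s 0.094 [371.3871 242.401 ] [369.51, 375.93]
s 0.0885 [371.3416 245.2383] [366.42, 377.47]
```

Run:
```python
from h import *
I=np.load('avg.npz')['side'].mean(2)
print('cols',list(range(362,384)))
for r in range(234,252): print(r,I[r,362:384].astype(int))
I=np.load('f5.npz')['I']
print('cols',list(range(350,392,1)))
for r in range(215,229): print(r,I[r,350:392].astype(int))
```

```text
cols [362, 363, 364, 365, 366, 367, 368, 369, 370, 371, 372, 373, 374, 375, 376, 377, 378, 379, 380, 381, 382, 383]
234 [ 33  34  34  35  33  34  33  34  33  32  32  33  33  32  31  30  24  32
  78 114 136 145]
235 [ 34  34  35  33  34  35  33  33  29  26  23  23  25  28  32  33  32  29
  23  45  99 121]
236 [34 34 34 35 35 33 33 29 45 99 98 89 77 47 27 31 33 33 31 27 21 44]
237 [ 34  36  34  34  33  35  33  26  76 153 154 146 132 105  63  27  34  32
  34  33  32  27]
238 [ 34  35  34  34  35  34  31  25  88 126 130 142 148 154 103  23  33  34
  35  34  35  34]
239 [ 34  35  35  34  35  34  33  24  88 124 126 147 160 162 104  22  32  34
  35  34  33  33]
240 [ 34  34  35  33  34  34  32  25  87 123 126 149 157 155 101  21  31  35
  34  35  35  33]
241 [ 33  34  34  34  35  34  33  24  87 123 126 150 154 151 100  21  32  32
  35  34  33  34]
242 [ 33  35  34  35  34  34  30  21  94 125 124 151 153 143  92  21  32  34
  35  35  35  35]
243 [ 34  34  35  34  33  30  27  38 111 131 120 149 152 129  77  21  31  33
  34  33  34  34]
244 [ 33  34  33  33  29  47  47  76 117 128 118 149 152 
[... 2613 characters left out ...]
 [ 34  35  35  34  33  30  31  39  40  44  54  55 111 200 226 236 236 230
 225 219 216 215 211 199 187 181 174 169 169 170 171 155 140  99  45  41
  45  45  44  44  43  41]
226 [ 36  34  34  35  34  32  30  27  25  23  24  25  20  60 120 189 210 222
 223 215 208 199 183 168 164 164 158 157 156 150 149 107  46  34  41  44
  44  45  45  42  44  44]
227 [ 34  35  34  32  38  41  40  40  39  40  38  46  40  37  37  37  79 164
 202 223 230 225 218 208 156 108 100  98  87  52  28  33  39  43  45  45
  44  44  43  43  44  45]
228 [ 36  37  40  40  50  53  53  53  53  52  53  52  52  49  47  43  38  34
  75 181 237 253 254 254 232 193 125  35  38  39  37  42  44  44  45  45
  44  42  41  43  43  44]
```

The side profile puts the flat/round edge at column 372.5, which gives about 170°. The top view gave 161–170°, so I aim for 167°. Next is a check along the line of sight using front-surface depths.

Run:
```python
from h import *
D=np.load('f5.npz')['D'];P=pts('side',D);d=np.array([.4808,.8768]);l=np.array([.8768,-.4808])
def ax(r0,r1,c0,c1,rf,cu):
    out=[]
    for r in range(r0,r1):
        for c in range(c0,c1):
            X=P[r,c];R=rf(X[2]);q=(c-cu)/555.;s=X[:2]@d+np.sqrt(max(R*R-q*q,0))
            out.append(s)
    out=np.array(out);print(len(out),'median s',np.median(out).round(4),'mad',np.median(abs(out-np.median(out))).round(4),out.std().round(4));return np.median(out)
k=ax(220,225,366,378,lambda z:.021-.0025*(z-.1298)/.014,372.4)
s=ax(238,244,373,376,lambda z:.006,372.65)
f=ax(236,238,371,375,lambda z:0,372.6)
print('knob must go along d (mm):',(s-k)*1e3); st()
print(env.camera_params('side')['extrinsics'][2])
```

```text
60 median s 0.2439 mad 0.0005 0.0008
18 median s 0.2457 mad 0.0006 0.0008
8 median s 0.2738 mad 0.0272 0.0274
knob must go along d (mm): 1.7428862138397505
t 8.85 p [ 0.6107 -0.0551  0.1229] yaw 162.01 tz [-0.  0. -1.] gap 0.0115 F [ 1.5  0.4 -0.4] M [-0.04  0.03 -0.02] grip 58.7
[-0.01985735 -0.93556354 -0.3525997   0.4613706 ]
```

>>> {"name": "jog_arm", "arguments": {"rows": "0 0 0 -5;-0.11 0.12 0 0;0 0 1 0;0 0 0.8 0;0 0 0.4 0;0 0 0 0;0 0 0 0"}}

```text
time: 9.55
position: [0.6121, -0.0541, 0.1004]
tool_rot: [-0.0, 0.113, 0.994, -0.0]
force: [0.5, 0.5, -0.3]
finger_gap: 0.0112
grip_force: 58.7
```

Run:
```python
from h import *
go([.612,-.0542,.096])
b=np.mean([env.snapshot('side')[0].astype(float) for _ in range(4)],0);np.savez('f6.npz',b=b)
cv2.imwrite('pics/z6.png',cv2.resize(b[205:260,345:400].astype(np.uint8),(600,600),interpolation=2)[:,:,::-1])
```

```text
t 9.55 p [ 0.6121 -0.0541  0.1004] yaw 167.01 tz [-0.001 -0.    -1.   ] gap 0.0112 F [ 0.5  0.5 -0.3] M [-0.   -0.   -0.03] grip 58.7
tool cm [ 0.01 -0.01  0.44]
```

View pics/z6.png

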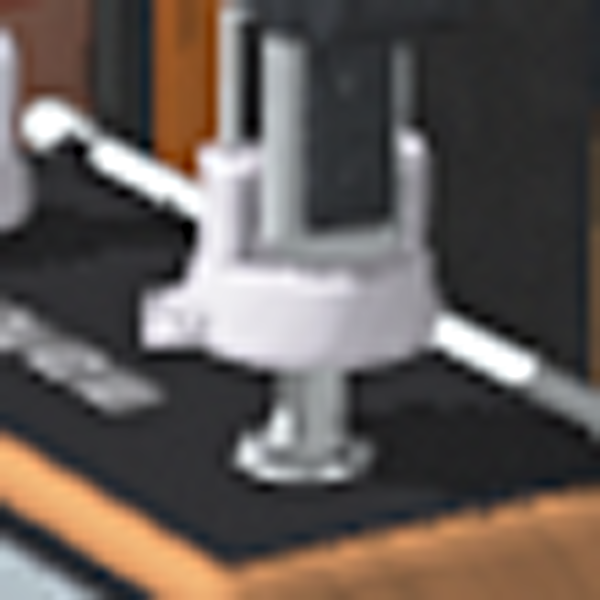

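The knob (crop x 197–437) sits over the shaft (280–350), with the skirt's front rim just covering the shaft tip. I descend gently and watch the force.

>>> {"name": "jog_arm", "arguments": {"rows": "0 0 0.2 0;0 0 0.2 0;0 0 0.1 0;0 0 0.1 0;0 0 0 0"}}

```text
time: 10.25
position: [0.6124, -0.0542, 0.0951]
tool_rot: [0.0, 0.113, 0.994, 0.0]
force: [-0.9, 0.7, 2.9]
finger_gap: 0.0118
grip_force: 59.2
```

```bash
python3 -c "
from h import *
st()"
```

```text
t 10.25 p [ 0.6124 -0.0542  0.0951] yaw 167.02 tz [ 0.  0. -1.] gap 0.0118 F [-0.9  0.7  2.9] M [0.04 0.23 0.04] grip 59.2
```

>>> {"name": "jog_arm", "arguments": {"rows": "0.04 0.01 0.05 0;0 0 0 0"}}

```text
time: 10.45
position: [0.6115, -0.0542, 0.0943]
tool_rot: [-0.0, 0.113, 0.994, -0.0]
force: [-1.7, -1.5, -1.1]
finger_gap: 0.0117
grip_force: 58.8
```

>>> {"name": "jog_arm", "arguments": {"rows": "0.04 0.01 0.05 0;0 0 0 0"}}

```text
time: 10.65
position: [0.6111, -0.0544, 0.0934]
tool_rot: [-0.0, 0.113, 0.994, -0.0]
force: [-0.4, -1.1, 0.4]
finger_gap: 0.0115
grip_force: 58.8
```

```bash
python3 -c "
from h import *
st()"
```

```text
t 10.65 p [ 0.6111 -0.0544  0.0934] yaw 167.0 tz [-0.001 -0.001 -1.   ] gap 0.0115 F [-0.4 -1.1  0.4] M [-0.33  0.09 -0.03] grip 58.8
```

>>> {"name": "jog_arm", "arguments": {"rows": "0 0 0.1 0;0 0 0.1 0;0 0 0 0"}}

```text
time: 10.95
position: [0.6111, -0.0543, 0.0915]
tool_rot: [-0.0, 0.113, 0.994, -0.0]
force: [0.0, -2.4, -0.8]
finger_gap: 0.0115
grip_force: 58.8
```

>>> {"name": "jog_arm", "arguments": {"rows": "0 0 0.1 0;0 0 0.1 0;0 0 0 0"}}

```text
time: 11.25
position: [0.6112, -0.0543, 0.0896]
tool_rot: [-0.0, 0.113, 0.994, -0.0]
force: [-2.0, -2.1, 0.8]
finger_gap: 0.0116
grip_force: 58.9
```

```bash
python3 -c "
from h import *
st()"
```

```text
t 11.25 p [ 0.6112 -0.0543  0.0896] yaw 167.01 tz [-0.001 -0.001 -1.   ] gap 0.0116 F [-2.  -2.1  0.8] M [-0.78  0.38 -0.02] grip 58.9
```

It is sliding on with low force and no twisting moment. I continue down.

>>> {"name": "jog_arm", "arguments": {"rows": "0.02 -0.03 0.1 0;0 0 0.1 0;0 0 0.1 0;0 0 0.1 0;0 0 0 0"}}

```text
time: 11.75
position: [0.6111, -0.0543, 0.0856]
tool_rot: [-0.0, 0.113, 0.994, -0.0]
force: [-2.3, -4.6, 0.3]
finger_gap: 0.0111
grip_force: 59.0
```

>>> {"name": "jog_arm", "arguments": {"rows": "0 0 0.1 0;0 0 0.1 0;0 0 0 0"}}

```text
time: 12.05
position: [0.6112, -0.0543, 0.0838]
tool_rot: [-0.0, 0.113, 0.994, -0.0]
force: [-2.5, -5.1, 3.7]
finger_gap: 0.0115
grip_force: 59.3
```

```bash
python3 -c "
from h import *
st()"
```

```text
t 12.05 p [ 0.6112 -0.0543  0.0838] yaw 167.01 tz [-0. -0. -1.] gap 0.0115 F [-2.5 -5.1  3.7] M [-1.06  0.59 -0.03] grip 59.3
```

The knob is home (foot at about 0.0907) and contact force is rising. Now I press it in and relax the side force.

>>> {"name": "jog_arm", "arguments": {"rows": "0.04 -0.06 0 0;0 0 0.1 0;0 0 0.1 0;0 0 0 0"}}

```text
time: 12.45
position: [0.6111, -0.0543, 0.0819]
tool_rot: [0.0, 0.113, 0.994, 0.0]
force: [-1.1, -2.7, 5.3]
finger_gap: 0.0112
grip_force: 59.4
```

>>> {"name": "jog_arm", "arguments": {"rows": "0 0 0.1 0;0 0 0.1 0;0 0 0 0"}}

```text
time: 12.75
position: [0.6112, -0.0544, 0.0801]
tool_rot: [0.0, 0.113, 0.994, 0.0]
force: [-2.3, -3.4, 6.1]
finger_gap: 0.0113
grip_force: 59.8
```

>>> {"name": "jog_arm", "arguments": {"rows": "0 0 0.1 0;0 0 0.05 0;0 0 0 0;0 0 0 0"}}

```text
time: 13.15
position: [0.6112, -0.0544, 0.0799]
tool_rot: [0.0, 0.113, 0.994, 0.0]
force: [-4.7, -2.5, 13.4]
finger_gap: 0.0114
grip_force: 60.8
```

```bash
python3 -c "
from h import *
st()"
```

```text
t 13.15 p [ 0.6112 -0.0544  0.0799] yaw 167.02 tz [ 0.001  0.    -1.   ] gap 0.0114 F [-4.7 -2.5 13.4] M [-0.71  1.01 -0.06] grip 60.8
```

>>> {"name": "jog_arm", "arguments": {"rows": "0 0 0.07 0;0 0 0 0;0 0 0 0;0 0 0 0"}}

```text
time: 13.55
position: [0.6113, -0.0544, 0.0798]
tool_rot: [0.001, 0.113, 0.994, 0.0]
force: [-5.2, -3.3, 17.6]
finger_gap: 0.0114
grip_force: 61.3
```

Run:
```python
from h import *
st();b=snap('side','side9')[0];cv2.imwrite('pics/z9.png',cv2.resize(b[205:260,345:400],(600,600),interpolation=2)[:,:,::-1])
```

```text
t 13.55 p [ 0.6113 -0.0544  0.0798] yaw 167.02 tz [ 0.001  0.    -1.   ] gap 0.0114 F [-5.2 -3.3 17.6] M [-0.75  1.25 -0.03] grip 61.3
```

View pics/z9.png

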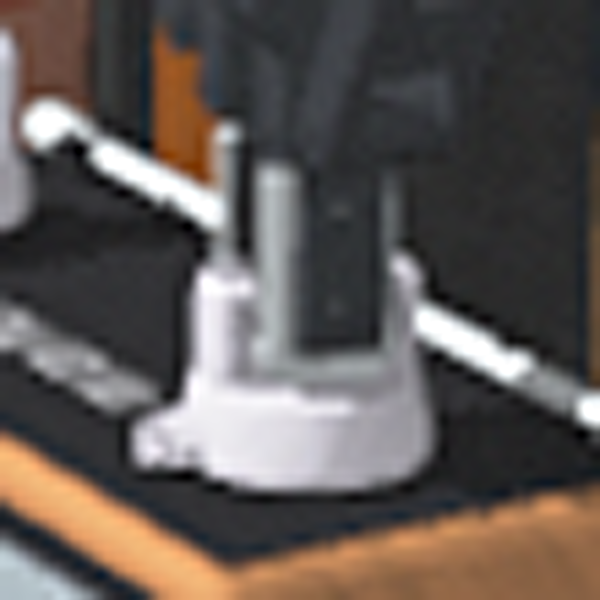

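The knob sits level, down over the flange (foot rim at crop y of about 490) and still held. It is against the hard stop at 17.6 N with about 4 mm of travel. I hand in the job.

```bash
python3 -c "
from h import *
print(env.finish_job())"
```

```text
the job is handed in; nothing more can be done
None
```

I turned the knob to match the shaft's flat, pushed it home and pressed it about 4 mm to its stop. It is still held there at about 18 N, and I handed the job in at about 13.6 s; the hand-in gave no verdict, and I took no last look at the mug, jar and bottle.

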